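Lacquer panel under the hand-rest bridge

TASK

Ready the lacquer panel for line painting: with your fingers, push the panel, which sits on its small wooden foot, along the black work board and under the low hand-rest bridge, between its two feet, until its leading edge lies flush against the stop batten behind the bridge. Slide it only: do not lift, grip or tip it, do not shift the bridge, and leave the other things where they are. Then take the hand away.

Things in the scene. Friction and masses are not known exactly. Their poses are not given: they have to be found in the camera images.
- board: fixed black work board 540 x 320 mm, 6 mm thick, on the table, with a wooden stop batten (240 mm long, 22 thick, 30 high above the board) across it near one end. Origin: at table height, under the middle of the batten's face toward the panel. x: the way the panel has to go, roughly to the robot's left; batten face at x = 0, board from x = -480 to 60 mm; y along the batten, z up
- bridge: loose wooden hand-rest bridge (0.9 kg) standing on the board about 70 mm before the batten: a bar 200 mm long (its y), 56 deep (its x), 12 thick, on two feet 25 mm wide. The opening is 150 mm wide and 30 mm high; its top is 42 mm above the board. Origin: on the board's surface, midway between the feet. Axes parallel to the board's
- panel: loose dark red lacquer panel 140 (its x) x 100 (its y) x 8 mm fixed on a smaller wooden foot 90 x 64 x 16 mm, so its rim overhangs all round, 16 to 24 mm above the board; about 0.2 kg. Origin: centre of the foot's underside. Starts on the board before the bridge, off its middle line and turned up to 0.3 rad, x toward the bridge. Pressing down on the rim tips it
- panel_front (a point): middle of the panel's leading edge (toward the bridge), half-way up the 8 mm thickness: 70 mm ahead of the panel's origin and 20 mm up
- whetstone: a grey whetstone block 90 x 35 x 28 mm lying on the board beside one foot of the bridge; must stay where it is. Origin: its underside
- charcoal: a small dark grey polishing block 45 x 35 x 30 mm on the board on the other side of the bridge; must stay where it is. Origin: its underside
- bowl: a dark red lacquer bowl 110 mm wide, 60 mm high, behind the stop batten; must stay where it is. Origin: its underside
- jar: a lidded jar 60 mm wide, 75 mm high, behind the stop batten; must stay where it is. Origin: its underside
- box: a lidded dark red lacquer box 94 x 94 mm, 52 mm high, behind the stop batten; must stay where it is. Origin: its underside
- brush: a brush lying on the table beside the board; must stay where it is. Origin: its underside
- spatula: a spatula lying on the table beside the board; must stay where it is. Origin: its underside
Mind the look-alikes: they are no part of the job. Leave any pink look-alike of the bridge alone. What is shaped like the panel but grey or orange is not meant.

How it is judged:
On the way:
1. the panel's leading edge has passed in under the bar, flat, between the feet (x of panel_front in the frame of bridge above -0.025 m and y of panel_front in the frame of bridge between -0.035 and 0.035 m and angle between panel's own z axis and vertical below 0.1 rad), for 0.1 s.
At the end, for the whole second after the job is handed in: the panel's leading edge lies within 5 mm of the batten and square to it within 0.06 rad, the panel flat on the board between the bridge's feet and at rest, the bridge upright and within 10 mm of where it stood (x of panel_front in the frame of board between -0.005 and 0.003 m and angle between the x axis of panel and the x axis of board, either way round below 0.06 rad and y of panel in the frame of bridge between -0.03 and 0.03 m and z of panel in the frame of board below 0.009 m and angle between each of panel, bridge's own z axis and vertical below 0.04 rad and linear speed of panel below 0.01 m/s and distance of bridge from where it was at the start of the episode below 0.01 m); the robot touches nothing.
It fails at once if the panel is lifted more than 8 mm off the board (z of panel in the frame of board above 0.014 m).
It fails at once if the panel is tipped by more than 0.12 rad (angle between panel's own z axis and vertical above 0.12 rad).
It fails at once if the bridge is shifted by more than 10 mm, turned by more than 0.1 rad or tipped (distance of bridge from where it was at the start of the episode above 0.01 m or angle between the x axis of bridge and the x axis of board, either way round above 0.1 rad or angle between bridge's own z axis and vertical above 0.1 rad).
It fails at once if another thing is moved by more than 30 mm (distance of any of whetstone, charcoal, bowl, jar, box, brush, spatula from where it was at the start of the episode above 0.03 m).
It also fails if it takes over 48 s, if anything falls off the work surface, if the arm or the gripper's body presses on something with over 40 N, if the wrist force passes 120 N, or if a joint passes its speed limit or range.

ROBOT

A 6-joint arm with a two-finger parallel gripper is mounted at the origin on the work surface. World frame = base frame: x ahead of the robot, y to its left, z up, the work surface at z = 0. Lengths are in m, angles in rad, forces in N, time in s.
With the tool pointing down it reaches from about 0.275 to 1 m from the base axis. Payload 8.4 kg.
Tool frame: the origin (TCP) lies on the centre line of the jaws, within the pads' length; the fingertips stand 17 mm ahead of it and the grasp point (between the pads) lies 2 mm behind it (bot.tcp_to_tips is the y of the fingertips in the tool frame, in m); y points along the fingers, z is the direction in which the jaws open and shut, and the axes are right-handed (so a half turn about y gives the same grasp; the last joint's range is limited). The gripper opens to 85 mm and grips with 20 to 120 N. Pads are 22 mm wide; open, the fingers measure 114 mm over their backs; the gripper's body (76 mm by 85 mm) begins 54 mm behind the grasp point. The pads swing forward as they close: fully open they stand 13 mm farther back than shut.
Start: joints at [-1.284, 0.353, 1.633, -0, 1.155, -0.002], TCP at [0.178, -0.599, 0.214] pointing down, gripper open.
Joint ranges: [-2.63, 2.63], [-0.92, 2.1], [0.06, 2.66], [-1.3, 4.44], [0, 2.69], [-3.02, 3.02]. Speed limits (rad/s): [2.22, 2.22, 2.79, 3.14, 3.14, 3.14].

INTERFACE

Orientations are given as a unit quaternion [x, y, z, w].
In Python, from workcell import bot, hand, kinematics, get_obs, vision, hand_in gives the robot as it stands. The module is installed in compiled form; this text tells all that it offers. Calls block until the motion is done:
- bot.reach(position, orientation): joint-space move of the TCP to a pose.
- bot.servo_line(position, ori=None, velocity=0.15): straight line of the TCP; ori=None keeps the orientation; velocity is the mean speed in m/s.
- bot.goto_joints(angles): joint-space move.
- hand.move_gripper(opening, strength=None): finger opening in m; strength is the grip in N (None keeps the last); returns when the fingers have stopped.
- bot.dwell(seconds).
- kinematics.solve_ik(position, orientation): joint angles nearest the present ones, or None.
- get_obs(): the state.
- vision.read_camera(name): name is "scene" or "top" or "wrist"; returns a dict with "frame" (420x560x3 uint8, red, green, blue), "intrinsics" (3x3 intrinsics, pixels), "view" (4x4, takes a point from world to camera coordinates). Camera axes: x right, y down, z forward; pixel columns grow to the right and rows downward; lengths in m; the calibration is good to about 2 mm. A picture is of the moment at which its call begins. There is no depth.
A pose or a line that the arm cannot do raises bot.IKError and nothing moves.
- hand_in(): hands the job in, once; it reports no verdict.
The state is a dict: "time_s": time; "joint_pos": joint angles; "joint_vel": joint speeds; "joint_efforts": joint torques, N m; "position": TCP position; "orientation": TCP orientation; "wrist_force": force on the tool from outside, world axes, zero at the start; "ft_torque": the same for the moment, N m; "gripper_width": finger opening in m.
Only numpy, scipy, OpenCV 4.12 (cv2) and the standard library are available. Lean on these libraries where they do the work, as an engineer would, in place of code of your own. Each camera call takes 0.05 s, during which the arm holds its last target.

## Working session

There is one attempt and no reset: what is moved stays moved. The work goes in short steps, each a Python script; the robot and the scene stay as the last script left them, time stands still between calls to the robot, and variables do not carry over. Pictures are saved under pics/ and viewed, and the job is handed in when it is done.

```bash
mkdir -p pics; ls; python3 - <<'E'
from workcell import bot, hand, kinematics, get_obs, vision
import cv2, numpy as np
o=get_obs(); print(o)
for n in ["scene","top","wrist"]:
    c=vision.read_camera(n); cv2.imwrite(f"pics/{n}0.png",c["frame"][:,:,::-1]); print(n,np.round(c["intrinsics"],2).tolist(),np.round(c["view"],4).tolist())
print(bot.tcp_to_tips)
E
```

```text
pics
{'time_s': 0.0, 'joint_pos': array([-1.28436437e+00,  3.53631159e-01,  1.63413429e+00,  1.40796445e-05,
        1.15520769e+00, -2.43491766e-03]), 'joint_vel': array([-8.82184944e-04,  1.02200964e-03, -5.07186831e-04, -2.30406860e-03,
        4.85390070e-05, -1.68425037e-03]), 'joint_efforts': array([ 7.90316280e-04, -6.05234957e+01, -3.42065299e+01,  7.03938582e-06,
        9.42388811e-03,  3.99236868e-06]), 'position': array([ 0.17788313, -0.59862804,  0.21317224]), 'orientation': array([-0.10183769,  0.70022804, -0.69926043,  0.10170856]), 'wrist_force': array([-0.04775903,  0.59175283,  0.36799675]), 'ft_torque': array([-1.21553438e-02, -9.68618363e-05, -3.95351891e-02]), 'gripper_width': 0.08518214606602685}
scene [[532.95, 0.0, 280.77], [0.0, 532.95, 208.14], [0.0, 0.0, 1.0]] [[-0.0953, 0.9954, -0.0094, 0.074], [0.6073, 0.0506, -0.7928, -0.28], [-0.7887, -0.0813, -0.6094, 1.8186], [0.0, 0.0, 0.0, 1.0]]
top [[386.64, 0.0, 269.03], [0.0, 386.64, 211.34], [0.0, 0.0, 1.0]] [[-0.0276, -0.9996, -0.0023, -0.029], [-0.99, 0.0277, -0.1382, 0.5238], [0.1382, -0.0015, -0.9904, 0.9862], [0.0, 0.0, 0.0, 1.0]]
wrist [[295.54, 0.0, 279.14], [0.0, 295.54, 207.29], [0.0, 0.0, 1.0]] [[0.2845, -0.9587, -0.0023, -0.623], [-0.9107, -0.271, 0.3119, -0.0408], [-0.2996, -0.0867, -0.9501, 0.3811], [0.0, 0.0, 0.0, 1.0]]
0.017
```

View pics/scene0.png

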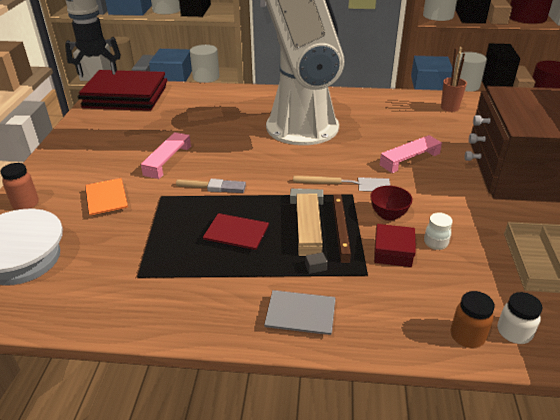

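View pics/top0.png

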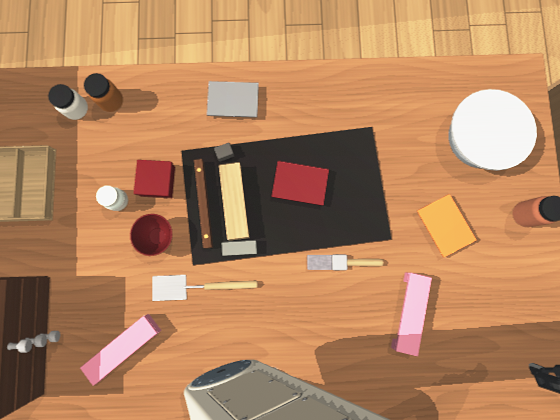

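View pics/wrist0.png

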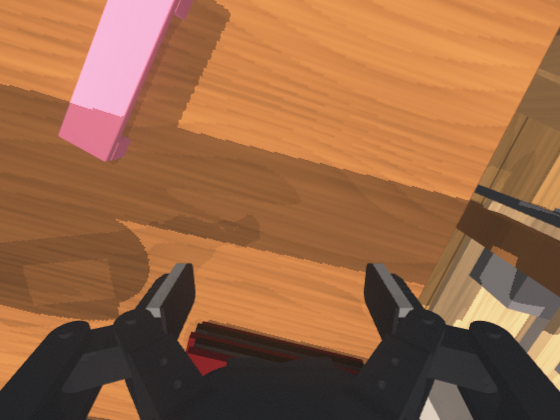

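Candidates in the top view:
- Panel: dark red on the board (301,184).
- Panel look-alikes: red box behind the batten (153,178), grey plate (233,100), orange plate (447,225), plus a red stack in scene view (122,90).
- Bridge: pale wood (234,200). The pink ones at (120,350) and (413,313) are decoys.

I choose the panel at (301,184) and the wooden bridge at (234,200). Next I'll measure them.

```bash
cat > h.py <<'E'
from workcell import bot, hand, kinematics, get_obs, vision, hand_in
import cv2, numpy as np
from scipy.spatial.transform import Rotation as R
def cast(c,px,z):
    px=np.atleast_2d(np.asarray(px,float)); K=c["intrinsics"];V=np.asarray(c["view"])
    d=np.c_[px,np.ones(len(px))]@np.linalg.inv(K).T@V[:3,:3]
    o=-V[:3,:3].T@V[:3,3]
    return o+d*((z-o[2])/d[:,2])[:,None]
def proj(c,P):
    P=np.atleast_2d(P);V=np.asarray(c["view"]);q=(P@V[:3,:3].T+V[:3,3])@c["intrinsics"].T
    return q[:,:2]/q[:,2:]
def big(mask,roi,k=3):
    m=np.zeros_like(mask);x0,y0,x1,y1=roi;m[y0:y1,x0:x1]=mask[y0:y1,x0:x1]
    m=cv2.morphologyEx(m,cv2.MORPH_OPEN,np.ones((k,k),np.uint8))
    cs,_=cv2.findContours(m,cv2.RETR_EXTERNAL,cv2.CHAIN_APPROX_NONE)
    return max(cs,key=cv2.contourArea)
def rect(c,cnt,z):
    w=cast(c,cnt.reshape(-1,2),z)[:,:2].astype(np.float32)
    return cv2.minAreaRect(w*1000)
def masks(f):
    h=cv2.cvtColor(f,cv2.COLOR_RGB2HSV);H,S,Vv=cv2.split(h)
    red=(((H<8)|(H>170))&(S>140)&(Vv>60)).astype(np.uint8)*255
    wood=((H>14)&(H<32)&(S>40)&(Vv>150)).astype(np.uint8)*255
    brown=((H<16)&(S>80)&(Vv>40)&(Vv<140)).astype(np.uint8)*255
    black=(Vv<40).astype(np.uint8)*255
    return red,wood,brown,black
E
python3 - <<'E'
from h import *
c=vision.read_camera("top");f=c["frame"];red,wood,brown,black=masks(f)
for n,m,roi,z in [("panel",red,(260,150,340,215),.030),("bridge",wood,(212,155,256,244),.048),("batten",brown,(186,150,216,256),.036),("board",black,(170,115,400,275),.006)]:
    k=big(m,roi,1 if n=="batten" else 3); r=rect(c,k,z); print(n,r, np.round(cv2.boxPoints(r)).tolist())
    b=proj(c,np.c_[cv2.boxPoints(r)/1000,[z]*4]); cv2.polylines(f,[np.round(b*8).astype(np.int32)],True,(0,255,0),1,shift=3)
cr=f[110:280,160:410]; cv2.imwrite("pics/top1.png",cv2.resize(cr,None,fx=3.2,fy=3.2,interpolation=cv2.INTER_NEAREST)[:,:,::-1])
E
```

```text
panel ((599.140380859375, -128.34292602539062), (141.32797241210938, 100.30598449707031), 78.66036224365234) [[536.0, -188.0], [634.0, -207.0], [662.0, -69.0], [564.0, -49.0]]
bridge ((553.402099609375, 50.1578483581543), (199.969482421875, 57.10292053222656), 5.781187057495117) [[451.0, 68.0], [457.0, 12.0], [656.0, 32.0], [650.0, 89.0]]
batten ((551.9803466796875, 132.08059692382812), (242.81553649902344, 27.66806411743164), 5.799210548400879) [[430.0, 134.0], [433.0, 106.0], [674.0, 131.0], [671.0, 158.0]]
board ((630.599365234375, 178.67222595214844), (65.33602905273438, 19.4039363861084), 0.014011984691023827) [[598.0, 188.0], [598.0, 169.0], [663.0, 169.0], [663.0, 188.0]]
```

View pics/top1.png

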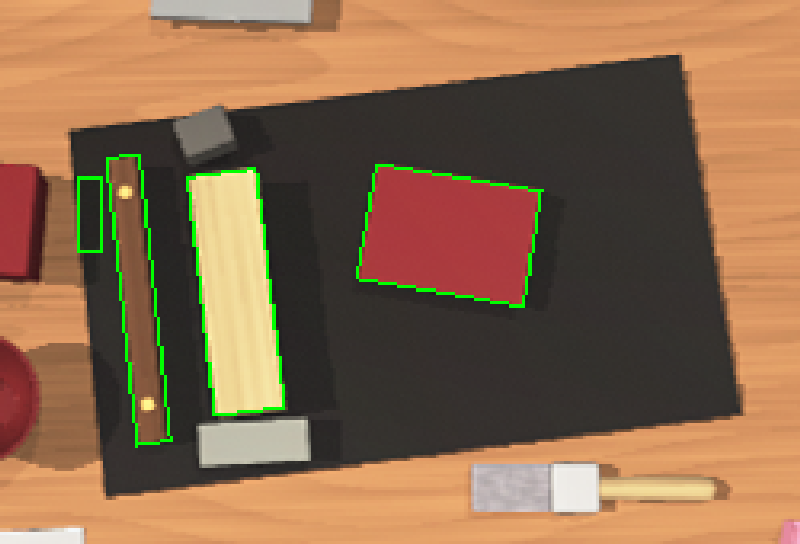

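The panel fits at 141x100 mm and the bridge at 200x57 mm, so the choice is confirmed. The panel is turned -17° and sits 28 mm off the middle line, away from the robot.

1. Push sideways with the open fingers lined up along board x, which squares and centres the panel.
2. Push it forward.

First I move above the far side of the panel and feel for the board, to calibrate tip height.

```bash
cat >> h.py <<'E'
B=np.array([.5534,.0502]); th=np.deg2rad(95.79)
bx=np.array([np.cos(th),np.sin(th)]); by=np.array([-bx[1],bx[0]])
FACE=0.0735  # batten face x in bridge frame
def W(x,y,z): return np.r_[B+x*bx+y*by,z]
def toB(p): d=np.asarray(p)[:2]-B; return np.array([d@bx,d@by])
def quats(d):
    out=[]
    for s in (1,-1):
        z=np.r_[s*d,0];y=np.array([0,0,-1.]);x=np.cross(y,z); out.append(R.from_matrix(np.c_[x,y,z]).as_quat())
    return out
def pick(p,d):
    best=None
    for q in quats(d):
        j=kinematics.solve_ik(p,q)
        if j is not None and (best is None or abs(j[5])<best[0]): best=(abs(j[5]),q,j)
    return best[1],best[2]
def st(t=""):
    o=get_obs(); print(t,"t%.2f"%o["time_s"],"B",np.round(toB(o["position"])*1000,1),"z%.4f"%o["position"][2],"F",np.round(o["wrist_force"],1),"w%.3f"%o["gripper_width"]); return o
def look(n,save=None):
    c=vision.read_camera("top");red,wood,_,_=masks(c["frame"])
    cv2.imwrite(f"pics/{n}.png",cv2.resize(c["frame"][80:320,130:450],(800,600))[:,:,::-1]); return c
E
python3 - <<'E'
from h import *
p=W(-.188,-.130,.12); q,j=pick(p,bx); print(j)
bot.reach(p,q); st()
hand.move_gripper(.075); st()
bot.servo_line(W(-.188,-.130,.050),velocity=.1); o=st()
f0=o["wrist_force"][2]
z=.05
while z>.018:
    z-=.002; bot.servo_line(W(-.188,-.130,z),velocity=.03); o=get_obs()
    if o["wrist_force"][2]-f0>3: break
st("touch")
c=vision.read_camera("scene"); cv2.imwrite("pics/s2.png",cv2.resize(c["frame"][170:320,130:330],(800,600))[:,:,::-1])
E
```

```text
[-1.76633989e-01  5.74275632e-01  1.50282008e+00 -4.44089210e-16
  1.06449694e+00  1.29310777e+00]
 t2.73 B [-189.  -129.7] z0.1202 F [ 0.4 -0.1 -0.1] w0.086
 t2.99 B [-188.5 -129.9] z0.1201 F [ 0.5 -0.5  0.1] w0.075
 t3.84 B [-188.1 -130.5] z0.0505 F [-0.2  0.6  0.6] w0.075
touch t7.84 B [-187.9 -129.9] z0.0178 F [-0.2 -0.4  0.2] w0.075
```

View pics/s2.png

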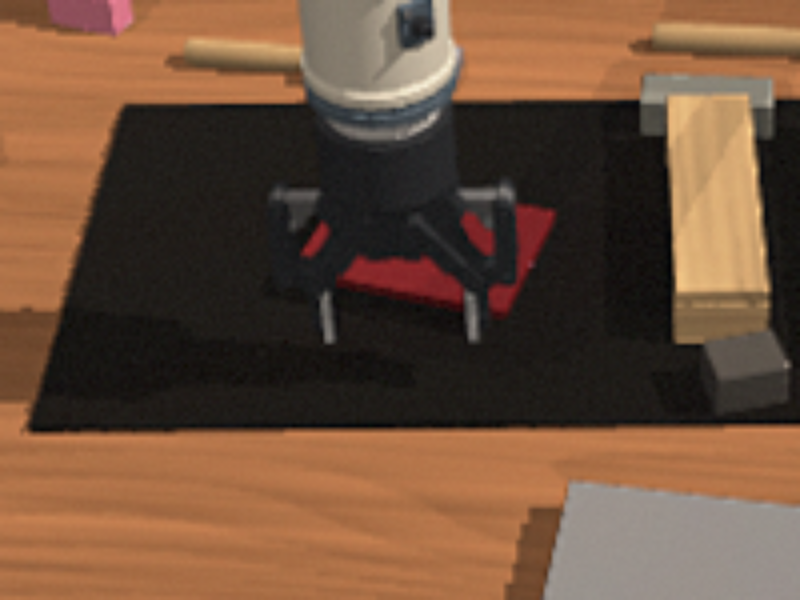

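The picture shows the open fingertips (px ~(328,342) and (474,342) in the crop) just above the board, outside the panel's far edge. No contact was felt with the TCP at 18 mm, so the tips retract when open, as the text says. A TCP height of 20 mm puts the tips below the rim. Now the sideways push.

```bash
python3 - <<'E'
from h import *
bot.servo_line(W(-.188,-.110,.020),velocity=.08); st()
for y in (-.095,-.085,-.075,-.068,-.064):
    bot.servo_line(W(-.188,y,.020),velocity=.035); st(y)
look("t3")
E
```

```text
t8.29 B [-188.1 -110. ] z0.0203 F [-0.6 -0.4 -0.7] w0.075
-0.095 t8.87 B [-188.1  -95. ] z0.0201 F [ 0.2  0.  -0.4] w0.076
-0.085 t9.30 B [-188.   -84.8] z0.0200 F [ 0.2  0.3 -0.4] w0.074
-0.075 t9.73 B [-188.   -74.8] z0.0201 F [ 0.4 -0.8 -0.4] w0.075
-0.068 t10.08 B [-188.   -67.8] z0.0200 F [-0.2 -0.9 -0.3] w0.075
-0.064 t10.35 B [-188.   -63.8] z0.0200 F [ 0.  -0.5 -0.2] w0.075
```

View pics/t3.png

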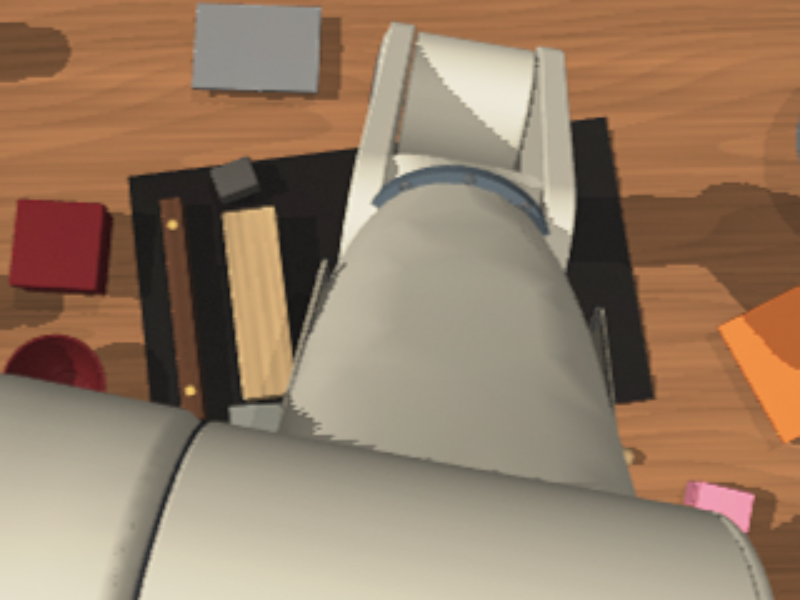

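The arm hides the panel in the top view, so I'll use the other two cameras.

```bash
python3 - <<'E'
from h import *
c=vision.read_camera("scene"); a=cv2.resize(c["frame"][170:320,130:330],(400,300))
d=vision.read_camera("wrist"); b=cv2.resize(d["frame"],(400,300))
cv2.imwrite("pics/s4.png",np.hstack([a,b])[:,:,::-1])
E
```

```text
(no output)
```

View pics/s4.png

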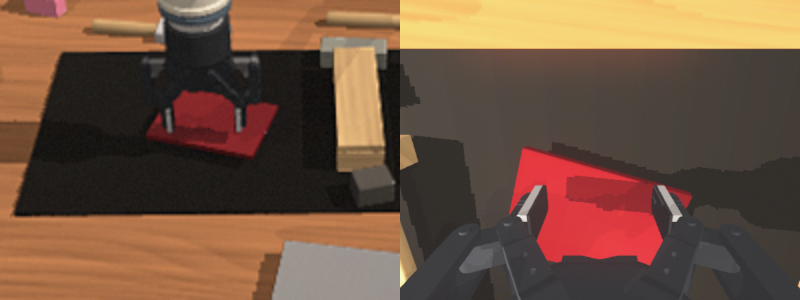

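The fingers are over the panel without touching it, and it hasn't moved. So the tips sit higher than I assumed. I'll measure tip height by intersecting the ray with the known jaw line.

```bash
python3 - <<'E'
from h import *
c=vision.read_camera("scene")
a=c["frame"][190:270,170:270]; cv2.imwrite("pics/s5.png",cv2.resize(a,(800,640),interpolation=cv2.INTER_CUBIC)[:560,:,::-1])
o=st(); p=np.array(o["position"])
for s in (-.045,.045):
  for dz in (-.02,-.01,0,.01,.02): print(s,dz,proj(c,p+np.r_[s*bx,dz])[0].round(1), ((proj(c,p+np.r_[s*bx,dz])[0]-[170,190])*8).round())
E
```

```text
t10.55 B [-188.   -64.1] z0.0200 F [-0.2  0.6 -0.6] w0.075
-0.045 -0.02 [216.  248.4] [368. 467.]
-0.045 -0.01 [215.7 245.4] [365. 443.]
-0.045 0 [215.3 242.3] [363. 419.]
-0.045 0.01 [215.  239.3] [360. 394.]
-0.045 0.02 [214.6 236.2] [357. 369.]
0.045 -0.02 [252.1 248. ] [657. 464.]
0.045 -0.01 [252. 245.] [656. 440.]
0.045 0 [251.8 241.9] [654. 416.]
0.045 0.01 [251.6 238.9] [653. 391.]
0.045 0.02 [251.4 235.8] [652. 366.]
```

View pics/s5.png

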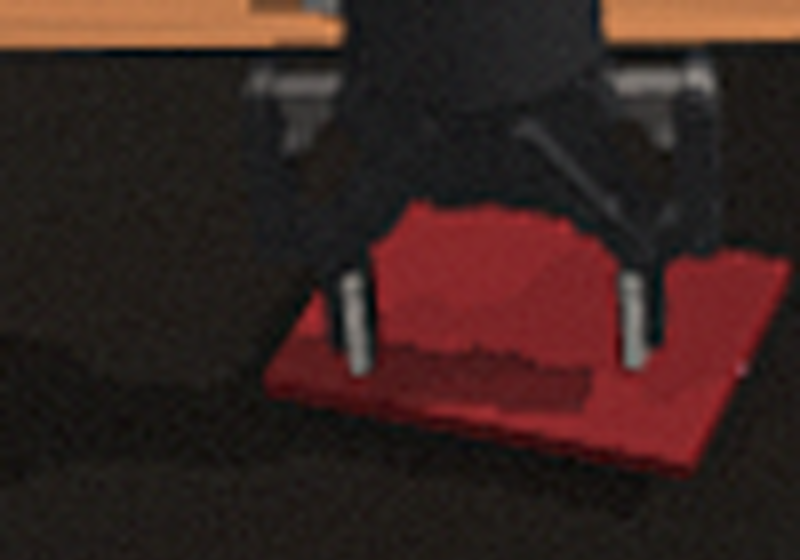

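```bash
python3 - <<'E'
from h import *
bot.servo_line(W(-.188,-.064,.040),velocity=.15)
bot.servo_line(W(-.188,-.128,.035),velocity=.15)
ims=[]
def grab():
    c=vision.read_camera("scene");o=st()
    a=c["frame"][200:290,180:280].copy()
    ims.append(cv2.resize(a,(400,360),interpolation=cv2.INTER_CUBIC))
    p=np.array(o["position"])
    for dz in (-.03,-.017,0,.017):print(dz,((proj(c,p+np.r_[-.011*by,dz])[0]-[180,200])*4).round())
grab()
hand.move_gripper(.0); grab()
cv2.imwrite("pics/s6.png",np.hstack(ims)[:,:,::-1])
d=vision.read_camera("wrist");cv2.imwrite("pics/w6.png",d["frame"][:,:,::-1])
E
```

```text
t11.46 B [-187.8 -126.6] z0.0342 F [-0.2  0.5 -0.3] w0.075
-0.03 [208. 270.]
-0.017 [207. 254.]
0 [205. 233.]
0.017 [203. 211.]
 t12.21 B [-188. -128.] z0.0350 F [ 0.5 -0.6 -0.1] w0.000
-0.03 [208. 271.]
-0.017 [206. 255.]
0 [204. 234.]
0.017 [202. 212.]
```

View pics/s6.png

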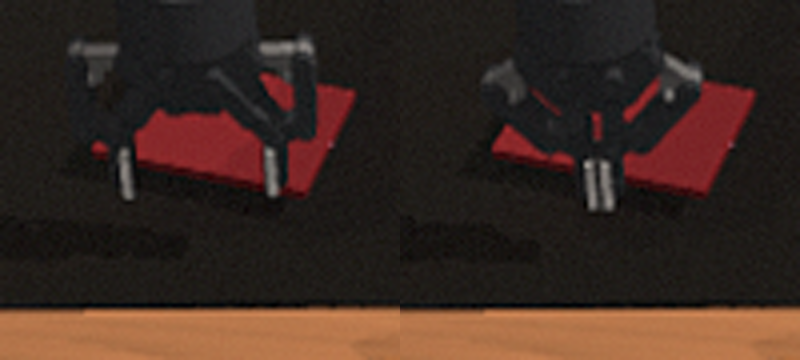

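View pics/w6.png

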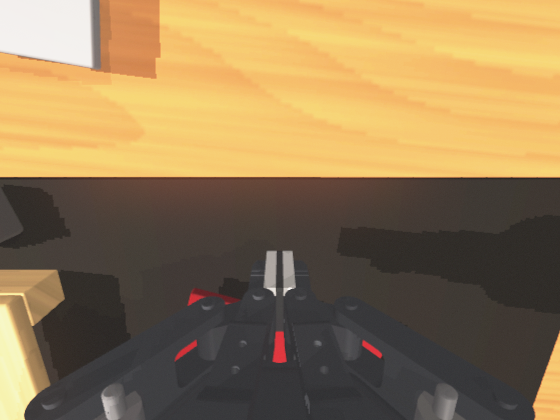

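```bash
python3 - <<'E'
from h import *
d=vision.read_camera("wrist");o=st();p=np.array(o["position"])
for dz in (-.03,-.017,0,.017,.03):
  for k in (-.011,0,.011): print(dz,k,proj(d,p+np.r_[k*by,dz])[0].round())
V=d["view"];print("cam pos rel tcp",(-V[:3,:3].T@V[:3,3]-p).round(3), d["view"][2,:3].round(3))
# triangulate tip centre: scene crop px and wrist px
c=vision.read_camera("scene")
P1=c["intrinsics"]@c["view"][:3];P2=d["intrinsics"]@V[:3]
X=cv2.triangulatePoints(P1,P2,np.array([[180+199.5/4],[200+210/4]]),np.array([[279.5],[250.]]));X=(X[:3]/X[3]).ravel();print(X.round(4),(X-p).round(4),toB(X)-toB(p))
# known board edge near robot-far: check wrist cam: edge px row 178
e=cast(d,[[100,178],[279,178],[500,178]],.006);print([toB(x).round(4) for x in e])
t=look("t7")
E
```

```text
t12.31 B [-188. -128.] z0.0350 F [-0.1 -0.3  0.1] w0.000
-0.03 -0.011 [281. 216.]
-0.03 0 [281. 231.]
-0.03 0.011 [281. 245.]
-0.017 -0.011 [281. 223.]
-0.017 0 [281. 239.]
-0.017 0.011 [281. 254.]
0 -0.011 [281. 233.]
0 0 [281. 250.]
0 0.011 [281. 267.]
0.017 -0.011 [281. 246.]
0.017 0 [281. 264.]
0.017 0.011 [281. 282.]
0.03 -0.011 [281. 258.]
0.03 0 [281. 277.]
0.03 0.011 [281. 296.]
cam pos rel tcp [0.079 0.009 0.16 ] [-0.311 -0.03  -0.95 ]
[ 0.7093 -0.1241  0.0526] [ 0.0096 -0.0002  0.0176] [-0.00112726 -0.0095623 ]
[array([-0.07  , -0.1657]), array([-0.1868, -0.1657]), array([-0.3309, -0.1657])]
```

View pics/t7.png

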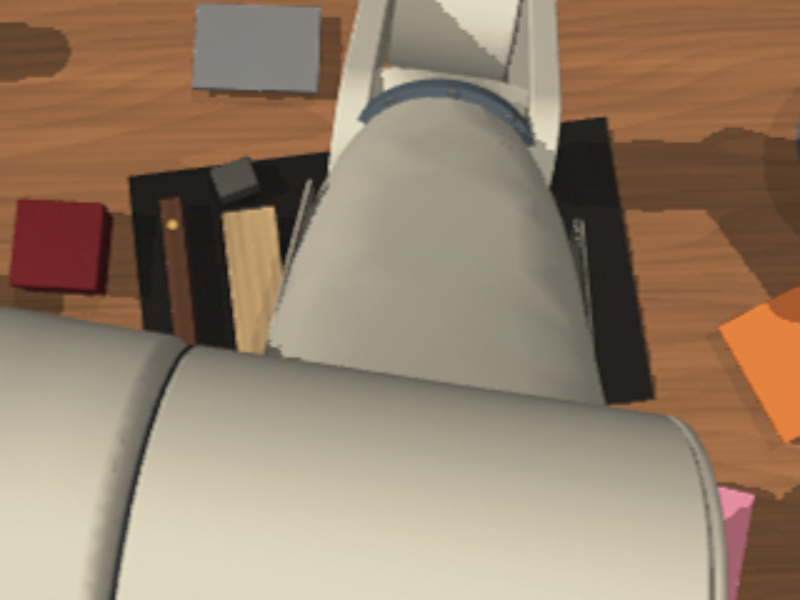

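Triangulating the closed tips gives 17.6 mm above the reported TCP, not 17 mm below it. The 9.6 mm sideways offset matches the half pad width. The wrist camera places the board edge at -165.7 mm against an expected -166.9, so its calibration holds. The earlier pass over the panel with no contact agrees too, so I trust the measured offset: about +27 mm at 75 mm opening. I'll descend with a force guard to confirm it.

```bash
python3 - <<'E'
from h import *
hand.move_gripper(.075)
bot.servo_line(W(-.188,-.128,-.004),velocity=.06); o=st(); f0=o["wrist_force"][2]
z=-.004
while z>-.0225:
    z-=.002; bot.servo_line(W(-.188,-.128,z),velocity=.03); o=get_obs()
    if abs(o["wrist_force"][2]-f0)>3: break
st("touch?")
c=vision.read_camera("scene"); d=vision.read_camera("wrist")
a=cv2.resize(c["frame"][200:290,180:280],(400,360),interpolation=cv2.INTER_CUBIC)
b=cv2.resize(d["frame"],(400,300)); b=cv2.copyMakeBorder(b,0,60,0,0,0)
cv2.imwrite("pics/s8.png",np.hstack([a,b])[:,:,::-1])
E
```

```text
t13.91 B [-188.  -128.2] z-0.0039 F [ 1.   0.2 -0.8] w0.075
touch? t16.16 B [-188.1 -128.2] z-0.0206 F [-3.8  1.4 11. ] w0.075
```

View pics/s8.png

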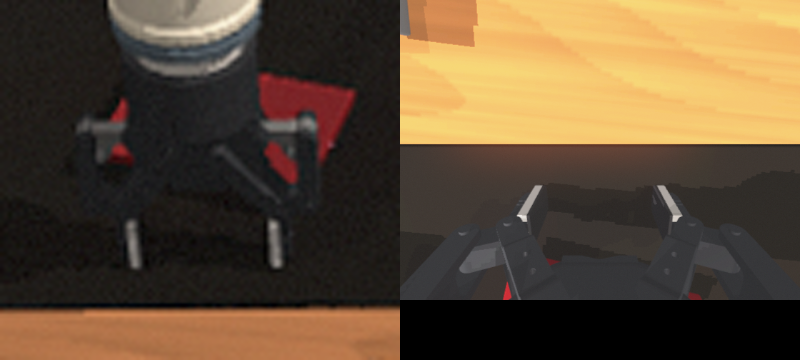

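Touchdown at TCP z=-20.6 mm confirms the tips are about 26.5 mm above the reported TCP when open this far. I'll push at TCP z=-13 mm, which puts the tips about 7.5 mm above the board and below the rim's top.

```bash
python3 - <<'E'
from h import *
Z=-.013
bot.servo_line(W(-.188,-.128,Z),velocity=.05)
bot.servo_line(W(-.188,-.108,Z),velocity=.08); st()
for y in (-.098,-.088,-.078,-.070,-.064):
    bot.servo_line(W(-.188,y,Z),velocity=.04); st(y)
c=vision.read_camera("scene"); d=vision.read_camera("wrist")
a=cv2.resize(c["frame"][190:280,180:280],(400,360),interpolation=cv2.INTER_CUBIC)
b=cv2.resize(d["frame"],(400,300)); b=cv2.copyMakeBorder(b,0,60,0,0,0)
cv2.imwrite("pics/s9.png",np.hstack([a,b])[:,:,::-1])
E
```

```text
t16.99 B [-188.  -107.8] z-0.0131 F [-0.8 -0.4 -0.3] w0.075
-0.098 t17.39 B [-188.   -97.8] z-0.0130 F [-0.1  0.3 -0.3] w0.075
-0.088 t17.79 B [-188.   -87.6] z-0.0130 F [-0.4 -0.  -1. ] w0.075
-0.078 t18.19 B [-188.   -77.6] z-0.0130 F [ 0.6  0.2 -0.4] w0.075
-0.07 t18.54 B [-188.   -69.6] z-0.0130 F [ 0.   0.2 -0.4] w0.075
-0.064 t18.84 B [-188.   -63.6] z-0.0130 F [-0.2  0.2  0.2] w0.075
```

View pics/s9.png

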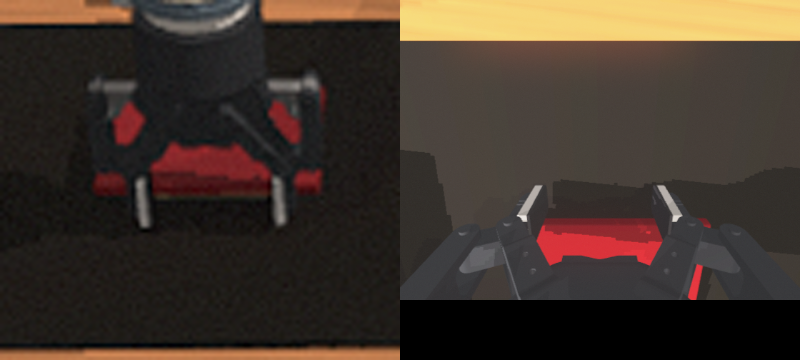

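The panel is now square: in the scene crop its near edge runs level, with both fingers in contact. Next I back off, rise, go behind it and re-measure.

```bash
python3 - <<'E'
from h import *
bot.servo_line(W(-.188,-.085,-.013),velocity=.12)
bot.servo_line(W(-.188,-.090,.09),velocity=.25)
hand.move_gripper(.055)
p=W(-.305,0,.09); q,j=pick(p,by); print(j.round(2)); bot.reach(p,q); st()
c=look("t10"); red=masks(c["frame"])[0]
try:
    r=rect(c,big(red,(250,140,345,225)),.030); print(r, toB(np.array(r[0])/1000), [toB(x/1000).round(4).tolist() for x in cv2.boxPoints(r)])
except Exception as e: print(e)
c=vision.read_camera("scene"); r=rect(c,big(masks(c["frame"])[0],(180,200,300,270)),.030); print(r, toB(np.array(r[0])/1000),[toB(x/1000).round(4).tolist() for x in cv2.boxPoints(r)])
cv2.imwrite("pics/s10.png",cv2.resize(c["frame"][170:320,130:380],(800,480))[:,:,::-1])
E
```

```text
[-0.41  0.5   1.7  -0.    0.93 -0.51]
 t21.73 B [-3.048e+02 -2.000e-01] z0.0900 F [-0.3 -0.5  0.4] w0.055
((575.8260498046875, -141.24078369140625), (100.22682189941406, 141.6269989013672), 5.668065547943115) [-0.19272652 -0.00299858] [[-0.1218, 0.047], [-0.2634, 0.0473], [-0.2636, -0.053], [-0.122, -0.0533]]
((578.6549072265625, -141.82839965820312), (108.42365264892578, 142.4940185546875), 4.842770099639893) [-0.19359652 -0.00575373] [[-0.1215, 0.0473], [-0.2639, 0.0496], [-0.2657, -0.0588], [-0.1233, -0.0611]]
```

View pics/t10.png

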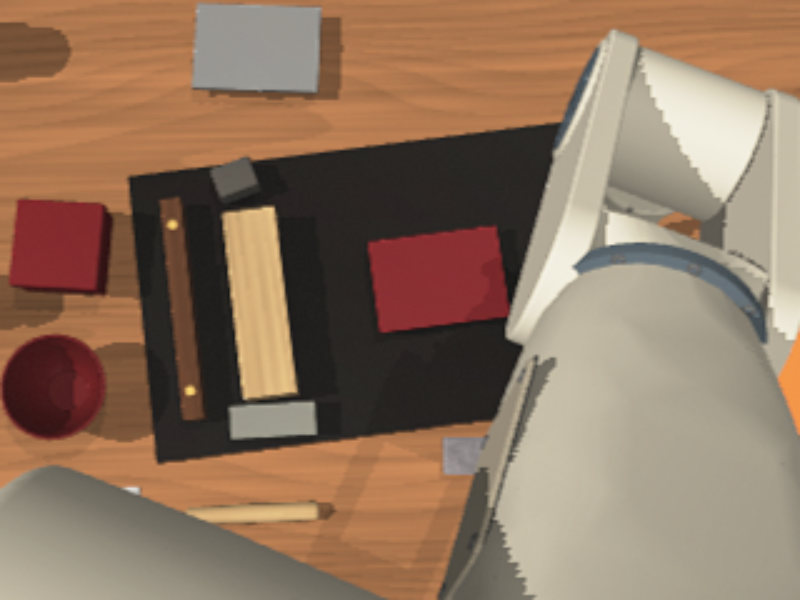

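View pics/s10.png

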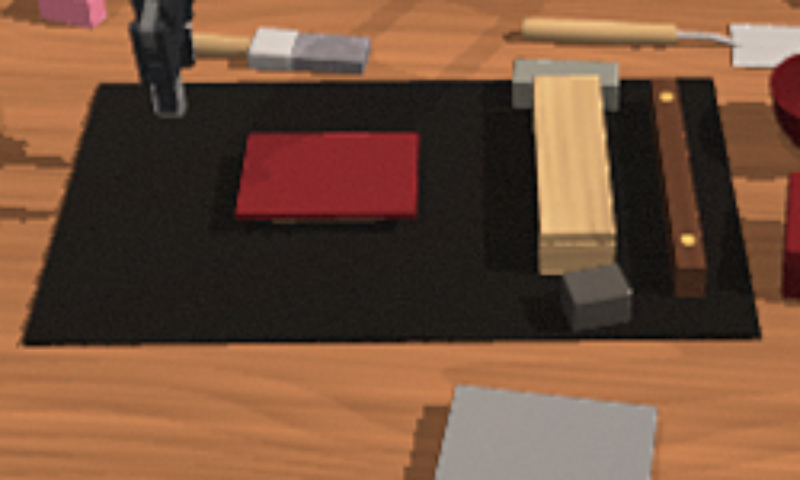

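The panel now measures 3 mm off the middle line and square within 0.1°. Now I descend behind it and push forward.

```bash
python3 - <<'E'
from h import *
Z=-.010
bot.servo_line(W(-.305,-.002,.005),velocity=.2); st()
bot.servo_line(W(-.305,-.002,Z),velocity=.05); st()
for x in (-.27,-.23,-.19,-.15): bot.servo_line(W(x,-.002,Z),velocity=.06); st(x)
c=vision.read_camera("scene")
cv2.imwrite("pics/s11.png",cv2.resize(c["frame"][170:320,130:380],(800,480))[:,:,::-1])
E
```

```text
t22.41 B [-305.1   -2.3] z0.0053 F [ 0.   0.3 -0.5] w0.055
 t22.86 B [-305.    -1.9] z-0.0101 F [-0.5  0.6 -0.3] w0.055
-0.27 t23.59 B [-269.9   -2.1] z-0.0099 F [-0.3  0.1 -0.2] w0.055
-0.23 t24.41 B [-229.8   -2. ] z-0.0100 F [-0.1  0.5  0.6] w0.055
-0.19 t25.23 B [-189.9   -2.1] z-0.0100 F [-0.5 -0.2  0.3] w0.055
-0.15 t26.04 B [-149.8   -2. ] z-0.0100 F [ 0.2 -0.7  0.4] w0.055
```

View pics/s11.png

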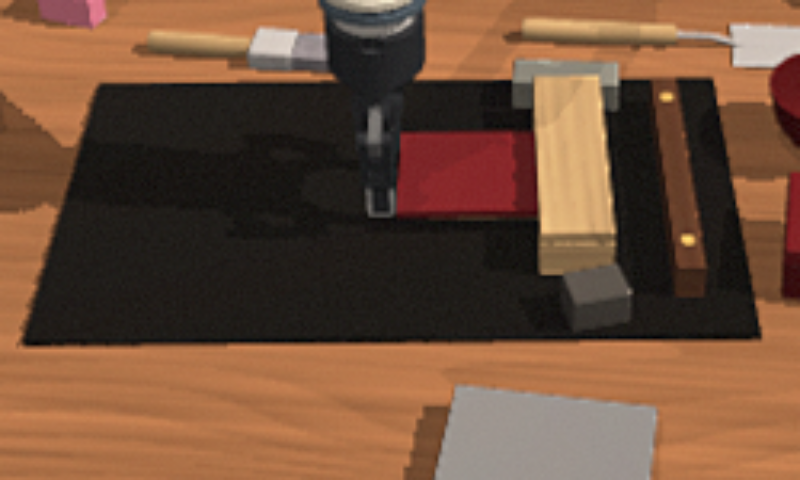

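The panel has gone in square under the bar (left rim at ~(398,175)) and the bridge hasn't moved. I'll continue until force shows it has reached the batten.

```bash
python3 - <<'E'
from h import *
Z=-.010
bot.servo_line(W(-.095,-.002,Z),velocity=.06); o=st(); f0=o["wrist_force"][:2]@bx
x=-.095
while x<-.068:
    x+=.0015; bot.servo_line(W(x,-.002,Z),velocity=.02); o=get_obs(); f=o["wrist_force"][:2]@bx-f0
    print(round(x,4),round(f,1),end="; ")
    if f<-4: break
st("contact")
c=vision.read_camera("scene")
cv2.imwrite("pics/s12.png",cv2.resize(c["frame"][180:280,230:390],(800,500))[:,:,::-1])
E
```

```text
t27.16 B [-95.1  -2. ] z-0.0100 F [-0.4 -0.4  0.4] w0.056
-0.0935 0.0; -0.092 -0.3; -0.0905 -1.1; -0.089 1.2; -0.0875 0.2; -0.086 0.1; -0.0845 0.3; -0.083 0.5; -0.0815 0.7; -0.08 -0.6; -0.0785 0.3; -0.077 -9.8; contact t30.16 B [-78.3  -2.1] z-0.0099 F [  0.7 -10.1  -1. ] w0.055
```

View pics/s12.png

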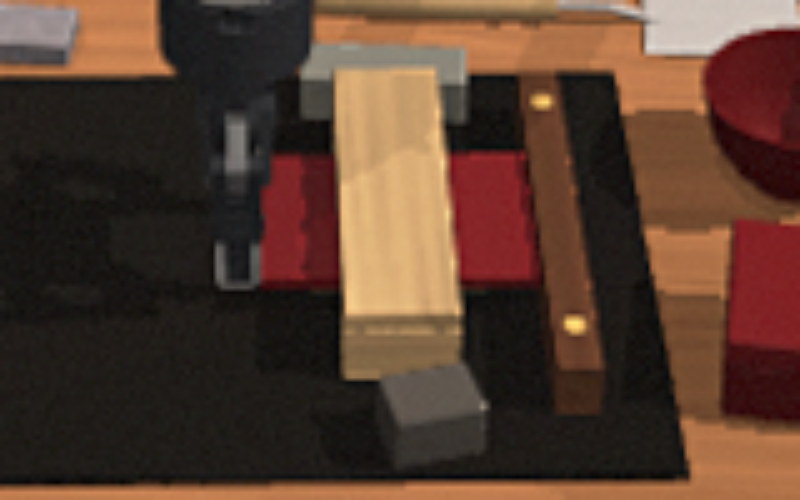

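Contact came at -78.3 mm against a predicted -77.5 mm, and the picture shows the panel touching the batten along its edge. I'll draw back and check.

```bash
python3 - <<'E'
from h import *
bot.servo_line(W(-.083,-.002,-.010),velocity=.03)
bot.servo_line(W(-.13,-.002,-.010),velocity=.12)
bot.servo_line(W(-.16,-.002,.10),velocity=.25)
p=np.array([.178,-.50,.20]); bot.reach(p,get_obs()["orientation"]); st()
c=vision.read_camera("top");f=c["frame"];red,wood,brown,black=masks(f)
r=rect(c,big(wood,(212,155,256,244)),.048);print("bridge",r,toB(np.array(r[0])/1000)*1000)
k=big(red,(203,160,275,225)); 
m=np.zeros_like(red);m[160:225,203:275]=red[160:225,203:275];n,l,s,_=cv2.connectedComponentsWithStats(m)
pts=np.argwhere(m>0)[:,::-1]; h=cv2.convexHull(pts.astype(np.int32)); r=rect(c,h,.030); print("panel",r,toB(np.array(r[0])/1000)*1000,[(toB(x/1000)*1000).round(1).tolist() for x in cv2.boxPoints(r)])
cv2.imwrite("pics/t13.png",cv2.resize(f[130:270,170:350],(800,622),interpolation=cv2.INTER_CUBIC)[:600,:,::-1])
E
```

```text
t33.74 B [-509.3  428.3] z0.1997 F [-0.1 -0.4  0.6] w0.055
bridge ((553.4034423828125, 50.1445198059082), (199.969482421875, 57.07612609863281), 5.781187057495117) [-0.05554443  0.00217217]
panel ((555.7304077148438, 52.2858772277832), (100.68486022949219, 140.79908752441406), 5.940208911895752) [ 1.84013805 -2.52894758] [[72.1, 48.0], [-68.7, 47.6], [-68.4, -53.1], [72.4, -52.7]]
```

View pics/t13.png

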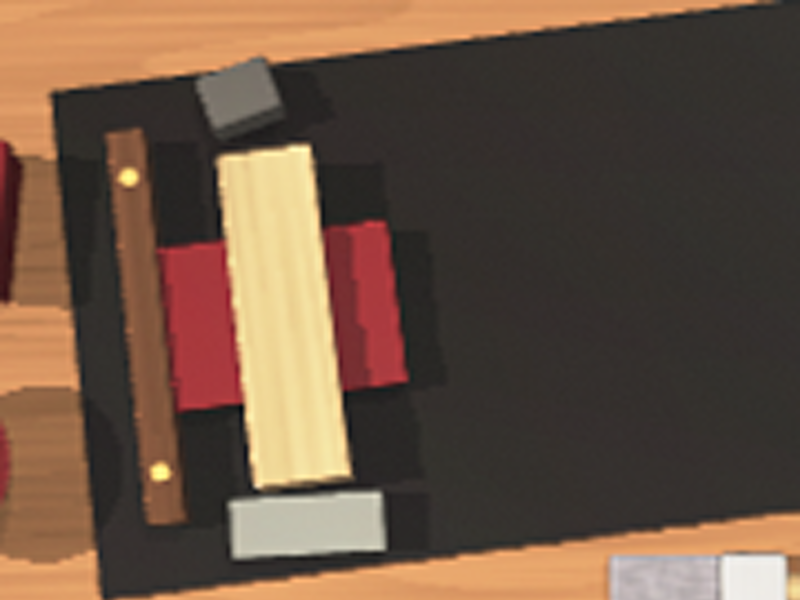

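The panel lies flush against the batten, from (165,247) to (178,410), with no gap. It is square, with its front at 72.3 mm against a face estimate of 73.5. The bridge and the blocks are unmoved, and the hand is clear.

```bash
python3 -c "
from workcell import hand_in
print(hand_in())"
```

```text
the job is handed in; nothing more can be done
None
```

The panel is under the bridge with its leading edge against the batten, and the job is handed in at about 34 s of the 48 s allowed. I squared and centred it with one sideways push from two open fingers. A second push from behind took it under the bar until about 10 N showed it had reached the batten, and then I took the hand away.

**Last checks (top camera):**
- **Panel:** leading edge 1.2 mm from my batten estimate, with no gap visible. It is square to the board within 0.003 rad and 2.5 mm off the bridge's middle line.
- **Bridge:** moved less than 0.1 mm.
- **Other things:** the whetstone and charcoal look untouched. I did not measure the bowl, jar, box, brush or spatula; the hand went nowhere near them with its fingers down.

**What disagreed:** the fingertips sat 17 to 27 mm above the reported TCP, not 17 mm below it. My first sideways pass therefore went over the panel without touching it. I measured the offset from two camera views, confirmed it by lightly touching the board (about 11 N), and used it for both pushes.

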